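# Run a fingertip along the spice caddy's lids

## Robot

A 6-joint arm with a two-finger parallel gripper is mounted at the origin on the work surface. World frame = base frame: x ahead of the robot, y to its left, z up, the work surface at z = 0. Lengths are in mm, angles in degrees, forces in N, time in s.
With the tool pointing down it reaches from about 300 to 850 mm from the base axis. Payload 4.2 kg.
Tool frame: the origin (TCP) lies on the centre line of the jaws, within the pads' length; the fingertips stand 14 mm ahead of it and the grasp point (between the pads) lies 5 mm behind it; z points along the fingers, y is the line along which they close (so a half turn about z gives the same grasp; the last joint's range is limited). The gripper opens to 91 mm and grips with 3 to 60 N. Pads are 32 mm wide; open, the fingers measure 118 mm over their backs; the gripper's body (76 mm by 178 mm) begins 60 mm behind the grasp point.
Start: joints at [65.776, 18.312, 89.639, -0, 72.044, -1.146], TCP at [225.401, 528.995, 227.976] pointing down, gripper open.
Joint ranges: [-177.97, 177.97], [-48.28, 115.42], [12.27, 149.76], [-77.06, 257.06], [2.81, 150.46], [-146.56, 146.56]. Speed limits (degrees/s): [147.25, 147.25, 180, 180, 180, 180].

## Interface

Orientations are given as [roll, pitch, yaw] about the fixed x, y, z axes, in that order (R = Rz(yaw) Ry(pitch) Rx(roll)).
In Python, from workcell import env gives the robot as it stands.
- The arm moves only by the tool arm_command, never from a script. Its argument "motion" is a list of rows, each an object with "offset": the shift along the tool's x, y, z in m, a list of three; "spin": the turn about the tool's z in rad. In form: [{"offset": [tx, ty, tz], "spin": spin}, ...]. A call has 1 to 5 rows; each row shifts and turns the commanded pose from where the row before left it, along the tool's axes as they then stand; what a row does not reach is not made up. A row lasts 1/8 s, in which the tool goes at most 62.5 mm and 10.7 degrees, less where a joint would pass 70% of its speed; a pose out of reach is approached as far as the arm can. A call with a gripper value outside its range is refused whole. "jaw" is the finger opening in m, from 0 to 0.0912, set as the call begins (left out, the last holds). The fingers move at their own pace and stop on an object; "newtons" is the grip in N (left out, the last holds). Time passes only in rows, so rows that do not move let the fingers close. It gives the time, the measured TCP pose, the force, the opening and the grip force at its end, in the units of the state.
- env.state(): the state, without advancing time (a new reading comes with each control period).
- env.grab_frame(name): name is "scene" or "side" or "wrist"; returns (picture, depth): 420x560x3 uint8, blue, green, red; 420x560 float32, mm along the optical axis (not along the pixel's ray), 0 where there is no reading.
- env.camera_model(name): a dict with "fx", "fy", "cx", "cy" (pixels), "k1" (the pictures are not rectified: a ray, as slopes to the right and down, at radius r is drawn at 1 + k1 r^2 times it, then the intrinsics apply), "eye" and "rotation" of the camera in the world; the wrist camera has in their place "hand_eye" (4x4, takes a point from camera to tool coordinates, whose origin is the TCP and whose axes are the flange's). Camera axes: x right, y down, z forward; pixel columns grow to the right and rows downward; lengths in mm; the calibration is good to about 2 mm. A picture is of the moment at which its call begins: read the wrist's pose just before it. camera_model takes no time and is no camera call.
- env.job_done(): hands the job in; it is judged then, once.
Trained networks look in the newest picture that a camera, given by its name, has taken for a name from the list of things; names that differ only in an ending like _2 or _b are one class to them, and where a whole thing is asked for, a point or a joint stands for the part that bears it (a point fixed in the world has none). Each returns a list of dicts, best first, with "score" (0 to 1); they miss things now and then, are a little off and sometimes report something else, mostly with a low value. They report only what shows in the picture. A call takes as long as a camera call.
- env.boxes_of(camera, target): "bbox" ([left, top, right, bottom] in pixels, round what is visible of it).
- env.pinpoint(camera, target): "location" ([column, row] in pixels: a listed point, or the origin of a listed thing).
The state is a dict: "time_s": time; "qpos": joint angles; "qvel": joint speeds; "effort": joint torques, N m; "ee_pos": TCP position; "ee_rot": TCP orientation; "force": force on the tool from outside, world axes, zero at the start; "torque": the same for the moment, N m; "gripper_width": finger opening in mm; "gripper_force": force on a finger pad.
Only numpy, scipy, OpenCV 4.12 (cv2) and the standard library are available. Lean on these libraries where they do the work, as an engineer would, in place of code of your own. Each camera call takes 0.05 s, during which the arm holds its last target. There are 200 camera calls.

## Task

The four lids of the spice caddy have been left ajar. With the fingers closed together, run the fingertips lightly along the row of lids, starting at the blue end, so that the lids are pressed fully shut one after another in that order. Do not lift the caddy or push it out of its place, do not press hard, and leave the mug, glass, jar and spoon alone; finish with the hand clear.

Things in the scene. Friction and masses are not known exactly. Their poses are not given: they have to be found in the camera images.
- caddy: loose heavy-bottomed steel spice caddy, 232 long x 70 wide x 65 mm high, 1.6 to 2.6 kg, with four red lids in a row. Origin at the centre of its underside; x runs along the row, away from the blue end; z is up. The blue end block (x -117 to -104 mm) and all shut lids have their top 65 mm above the counter. Lid hinge lines run across it at x = -102, -48, +6 and +60 mm; each lid reaches 50 mm from its hinge in +x
- lid1 (a joint): opening angle of the first lid from the blue end (red, 66 mm wide, 50 long, 4 thick): 0 rad is shut and flat, larger is more open (at most 1.2). Hinged on its side nearer the blue end, 63 mm above the counter; its other edge rises. Starts at 0.35 to 0.75. A friction hinge without spring: about 0.4 N at the free edge moves it and it stays where left
- lid1_edge (a point): middle of the free edge of the first lid, on its upper face; moves with the lid
- lid2 (a joint): opening angle of the second lid from the blue end (red, 66 mm wide, 50 long, 4 thick): 0 rad is shut and flat, larger is more open (at most 1.2). Hinged on its side nearer the blue end, 63 mm above the counter; its other edge rises. Starts at 0.35 to 0.75. A friction hinge without spring: about 0.4 N at the free edge moves it and it stays where left
- lid2_edge (a point): middle of the free edge of the second lid, on its upper face; moves with the lid
- lid3 (a joint): opening angle of the third lid from the blue end (red, 66 mm wide, 50 long, 4 thick): 0 rad is shut and flat, larger is more open (at most 1.2). Hinged on its side nearer the blue end, 63 mm above the counter; its other edge rises. Starts at 0.35 to 0.75. A friction hinge without spring: about 0.4 N at the free edge moves it and it stays where left
- lid3_edge (a point): middle of the free edge of the third lid, on its upper face; moves with the lid
- lid4 (a joint): opening angle of the fourth lid from the blue end (red, 66 mm wide, 50 long, 4 thick): 0 rad is shut and flat, larger is more open (at most 1.2). Hinged on its side nearer the blue end, 63 mm above the counter; its other edge rises. Starts at 0.35 to 0.75. A friction hinge without spring: about 0.4 N at the free edge moves it and it stays where left
- lid4_edge (a point): middle of the free edge of the fourth lid, on its upper face; moves with the lid
- mug: white ceramic mug with a handle, 74 mm across, 85 mm high, near the caddy; origin at the centre of its underside; to be left alone
- tea_glass: amber tea glass, 66 mm across, 80 mm high, near the caddy; origin at the centre of its underside; to be left alone
- sugar_jar: white jar with a green cap, 66 mm across, 95 mm high, near the caddy; origin at the centre of its underside; to be left alone
- spoon: spoon with a steel bowl and wooden handle, 130 mm long, lying beside the caddy; origin on its underside; to be left alone

How it is judged (in metres and radians):
On the way, in this order (a step that is already met when the one before it is completed fails the run):
1. the first lid from the blue end is pressed shut, the later ones still ajar (value of joint lid1 below 0.08 rad and value of joint each of lid2, lid3, lid4 above 0.08 rad).
2. the second lid from the blue end is pressed shut, the later ones still ajar (value of joint lid2 below 0.08 rad and value of joint each of lid3, lid4 above 0.08 rad).
3. the third lid from the blue end is pressed shut, the later ones still ajar (value of joint lid3 below 0.08 rad and value of joint lid4 above 0.08 rad).
4. the fourth lid from the blue end is pressed shut (value of joint lid4 below 0.08 rad).
At the end, for the whole second after the job is handed in: all four lids are within 0.08 rad of shut (free edge less than 4 mm above flat), the caddy stands level at rest within 30 mm of where it stood, and the bystanders are within 25 mm of where they stood (value of joint each of lid1, lid2, lid3, lid4 below 0.08 rad and distance of caddy from where it was at the start of the episode below 0.03 m and angle between caddy's own z axis and vertical below 0.05 rad and linear speed of caddy below 0.02 m/s and distance of each of mug, tea_glass, sugar_jar, spoon from where it was at the start of the episode below 0.025 m); the robot touches nothing.
It fails at once if the caddy is lifted by more than 12 mm (height (world z) of caddy above 0.012 m).
It fails at once if the caddy is tipped (angle between caddy's own z axis and vertical above 0.15 rad).
It fails at once if the caddy is pushed more than 30 mm out of its place (distance of caddy from where it was at the start of the episode above 0.03 m).
It fails at once if the robot presses on the caddy or its lids with more than 40 N (contact force between any of the fingers, the arm and caddy above 40 N).
It fails at once if the mug, glass, jar or spoon is moved by more than 25 mm (distance of any of mug, tea_glass, sugar_jar, spoon from where it was at the start of the episode above 0.025 m).
It also fails if it takes over 38 s, if anything falls off the work surface, if the arm or the gripper's body presses on something with over 40 N, if the wrist force passes 120 N, or if a joint passes its speed limit or range.

## Working session

There is one attempt and no reset: what is moved stays moved. The work goes in short steps, Python scripts to look and compute and a tool call to move; the robot and the scene stay as the last step left them, time stands still between calls to the robot, and variables do not carry over. Pictures are saved under pics/ and viewed, at most 10 in all, crops included, and the job is handed in when it is done.

Besides the shell and the picture viewer there is one more tool, called by a JSON object that holds its "op" and its "data", one argument or row to a line. arm_command: Moves the arm, as the interface text tells. Its arguments: {"type":"object","properties":{"motion":{"type":"array"},"jaw":{"type":"number"},"newtons":{"type":"number"}},"required":["motion"]}

```bash
mkdir -p pics; cat > h.py <<'E'
import numpy as np, cv2
from workcell import env
from scipy.spatial.transform import Rotation as R
def cloud(name):
    s=env.state(); im,d=env.grab_frame(name); m=env.camera_model(name)
    K=np.array([[m['fx'],0,m['cx']],[0,m['fy'],m['cy']],[0,0,1.]])
    h,w=d.shape; u,v=np.meshgrid(np.arange(w),np.arange(h))
    p=np.stack([u,v],-1).reshape(-1,1,2).astype(np.float64)
    n=cv2.undistortPoints(p,K,np.array([m['k1'],0,0,0.])).reshape(h,w,2)
    c=np.dstack([n[...,0]*d,n[...,1]*d,d]).astype(float)
    if 'eye' in m: W=c@np.array(m['rotation']).T+np.array(m['eye'])
    else:
        T=np.array(m['hand_eye']); t=c@T[:3,:3].T+T[:3,3]
        W=t@R.from_euler('xyz',s['ee_rot'],degrees=True).as_matrix().T+np.array(s['ee_pos'])
    W[d==0]=np.nan
    return im,W
E
python3 - <<'E'
from h import *
print(env.state())
for n in ['scene','side']:
    im,W=cloud(n); cv2.imwrite(f'pics/{n}.png',im)
    np.savez(f'{n}.npz',im=im,W=W)
    for t in ['caddy','lid1_edge','lid2_edge','lid3_edge','lid4_edge','mug','tea_glass','sugar_jar','spoon']:
        for r in env.pinpoint(n,t)[:1]:
            c,rw=map(int,np.round(r['location'])); print(n,t,c,rw,round(r['score'],2),np.round(W[np.clip(rw,0,419),np.clip(c,0,559)]))
E
```

```text
{'time_s': 0.0, 'qpos': array([ 6.57743235e+01,  1.83520746e+01,  8.97064967e+01, -1.77364605e-03,
        7.20430969e+01, -1.14713123e+00]), 'qvel': array([ 3.88537024e-05,  4.42005113e-02,  3.47190314e-02,  5.39735472e-02,
        1.19382506e-01, -1.22174362e-02]), 'effort': array([ 2.09418991e-03, -4.12466311e+01, -2.31977499e+01,  7.27688055e-02,
        4.56864922e-02, -1.38886403e-04]), 'ee_pos': array([225.21899   , 528.53795757, 227.11529488]), 'ee_rot': array([-1.79898318e+02, -3.49445804e-04,  1.56922003e+02]), 'force': array([ 0.08326671, -0.73410628, -0.91457045]), 'torque': array([-0.03338936,  0.00317597,  0.0011083 ]), 'gripper_force': 0.0, 'gripper_width': 91.11466969469177}Traceback (most recent call last):
  File "<stdin>", line 4, in <module>
  File "h.py", line 11, in cloud
    if 'eye' in m: W=c@np.array(m['rotation']).T+np.array(m['eye'])
                     ~~~~~~~~~~~~~~~~~~~~~~~~~~~^~~~~~~~~~~~~~~~~~~
ValueError: operands could not be broadcast together with shapes (420,560) (3,)
```

```bash
sed -i "s/np.array(m\['rotation'\]).T/R.from_euler('xyz',m['rotation'],degrees=True).as_matrix().T/" h.py
python3 - <<'E'
from h import *
print(env.camera_model('scene'))
for n in ['scene','side']:
    im,W=cloud(n); cv2.imwrite(f'pics/{n}.png',im)
    np.savez(f'{n}.npz',im=im,W=W)
    for t in ['caddy','lid1_edge','lid2_edge','lid3_edge','lid4_edge','mug','tea_glass','sugar_jar','spoon']:
        for r in env.pinpoint(n,t)[:1]:
            c,rw=map(int,np.round(r['location'])); print(n,t,c,rw,round(r['score'],2),np.round(W[np.clip(rw,0,419),np.clip(c,0,559)]))
E
```

```text
{'fx': 424.52244040561726, 'fy': 424.52244040561726, 'cx': 280.53917563812035, 'cy': 209.69338543531165, 'k1': -0.02134004163324518, 'eye': array([972.08563517, 330.41583106, 502.55731488]), 'rotation': array([-131.03752628,    1.12320526,  123.21453997])}
scene caddy 278 240 0.97 [564.  47.   4.]
scene lid1_edge 263 178 0.78 [526.  -5.  87.]
scene lid2_edge 238 303 0.69 [698.  65.  -1.]
scene lid3_edge 296 220 0.74 [529.  60.  28.]
scene lid4_edge 315 240 0.91 [605. 137.  87.]
scene mug 323 197 0.83 [454.  69.  28.]
scene tea_glass 202 238 0.57 [648. -41.  33.]
scene sugar_jar 360 238 0.62 [517. 169.  33.]
scene spoon 238 300 0.56 [697.  66.   5.]
side caddy 297 247 0.76 [547.  94.  59.]
side lid1_edge 312 195 0.75 [532. -11.  85.]
side lid2_edge 298 205 0.57 [553.  23.  88.]
side lid3_edge 278 231 0.87 [578.  87.  86.]
side lid4_edge 255 251 0.58 [608. 135.  85.]
side mug 369 253 0.65 [429.  81.  46.]
side tea_glass 261 209 0.66 [632. -40.  18.]
side sugar_jar 330 306 0.56 [487. 185.  31.]
side spoon 217 253 0.74 [695.  68.  -0.]
```

View pics/scene.png

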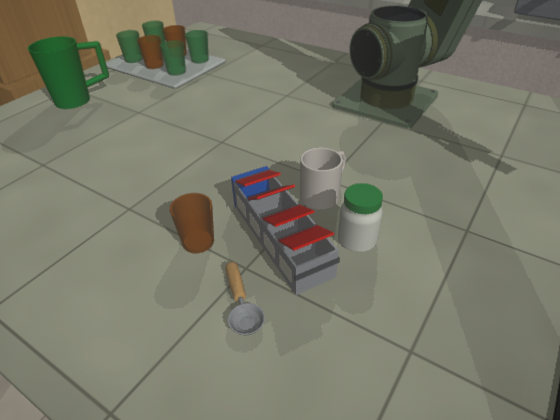

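View pics/side.png

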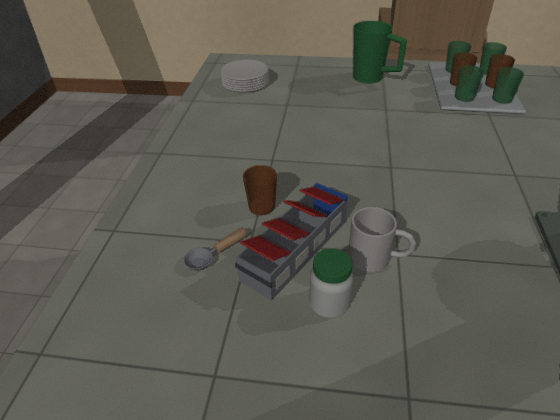

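```bash
python3 - <<'E'
from h import *
P=[];C=[]
for n in ['scene','side']:
    z=np.load(n+'.npz'); im=cv2.cvtColor(z['im'],cv2.COLOR_BGR2HSV).astype(int); W=z['W']
    H,S,V=im[...,0],im[...,1],im[...,2]
    roi=(W[...,0]>480)&(W[...,0]<660)&(W[...,1]>-80)&(W[...,1]<190)&(W[...,2]>55)&(W[...,2]<110)
    red=roi&((H<5)|(H>174))&(S>190); blue=roi&(H>105)&(H<130)&(S>150)
    r=W[red]; b=W[blue&(W[...,2]>60)]
    print(n,len(r),len(b),'blue',b.mean(0).round(1),'z',np.percentile(b[:,2],[10,50,90]).round(1))
    P.append(r); 
    a,ctr=None,None
    # stripe axis: cross-lid direction via minAreaRect of all red
    for yaw in [None]:
        rect=cv2.minAreaRect(r[:,:2].astype(np.float32)); box=cv2.boxPoints(rect)
        print(n,'rect',np.round(rect[0],1),np.round(rect[1],1),round(rect[2],1))
    rb=np.vstack([r,b]); rect=cv2.minAreaRect(rb[:,:2].astype(np.float32)); print('with blue',rect)
    C.append(b)
th=np.deg2rad(62); 
E
```

```text
scene 291 84 blue [507.5 -54.2  65.1] z [64.1 65.2 66. ]
scene rect [566.2  63.9] [165.7  63.9] 60.7
with blue ((554.0018920898438, 39.85449981689453), (220.2705841064453, 63.996665954589844), 61.335758209228516)
side 440 95 blue [504.4 -52.7  65.3] z [64.1 65.3 66.4]
side rect [556.4  47.7] [201.1  63.4] 60.9
with blue ((551.3518676757812, 39.48307800292969), (220.07061767578125, 64.58368682861328), 61.753143310546875)
```

{"op": "arm_command", "data": {
  "motion": [
    {"offset": [0,0,0],"spin": 0.094},
    {"offset": [-0.05,-0.025,0],"spin": 0},
    {"offset": [-0.05,-0.025,0],"spin": 0},
    {"offset": [-0.05,-0.025,0],"spin": 0},
    {"offset": [-0.05,-0.025,0],"spin": 0}
  ],
  "jaw": 0
}}

```text
time_s: 1.68
ee_pos: [354.4, 344.4, 228.2]
ee_rot: [180.0, 0.0, 151.6]
force: [1.3, -0.1, 1.1]
gripper_width: 44.2
gripper_force: 0.0
```

{"op": "arm_command", "data": {
  "motion": [
    {"offset": [-0.05,-0.025,0],"spin": 0},
    {"offset": [-0.05,-0.025,0],"spin": 0},
    {"offset": [-0.05,-0.025,0],"spin": 0},
    {"offset": [-0.05,-0.025,0],"spin": 0},
    {"offset": [-0.05,-0.025,0],"spin": 0}
  ]
}}

```text
time_s: 2.3
ee_pos: [514.7, 115.1, 228.2]
ee_rot: [180.0, 0.0, 151.5]
force: [0.6, 1.1, -0.1]
gripper_width: 0.2
gripper_force: 0.0
```

{"op": "arm_command", "data": {
  "motion": [
    {"offset": [-0.04,-0.025,0],"spin": 0},
    {"offset": [-0.033,-0.017,0],"spin": 0},
    {"offset": [0,0,0],"spin": 0},
    {"offset": [0,0,0],"spin": 0}
  ]
}}

```text
time_s: 2.8
ee_pos: [557.5, 45.4, 227.8]
ee_rot: [180.0, -0.0, 151.5]
force: [-0.4, 0.5, -0.0]
gripper_width: 0.2
gripper_force: 0.0
```

```bash
python3 - <<'E'
from h import *
s=env.state(); print(s['time_s'],s['ee_pos'],s['ee_rot'],s['force'],s['gripper_width'])
im,W=cloud('wrist'); cv2.imwrite('pics/w.png',im)
hsv=cv2.cvtColor(im,cv2.COLOR_BGR2HSV).astype(int);H,S=hsv[...,0],hsv[...,1]
ok=np.isfinite(W[...,2])&(W[...,2]>55)&(W[...,2]<115)
red=ok&((H<5)|(H>174))&(S>180); blue=ok&(H>105)&(H<130)&(S>150)&(W[...,2]<72)
r,b=W[red],W[blue]
print(len(r),len(b))
if len(r)>50:
    print(cv2.minAreaRect(r[:,:2].astype(np.float32)))
    if len(b): print('blue',cv2.minAreaRect(b[:,:2].astype(np.float32)),np.median(b[:,2])); r2=np.vstack([r,b]); print(cv2.minAreaRect(r2[:,:2].astype(np.float32)))
    th=np.deg2rad(61.5); q=(r[:,:2]-[557,45]); x=q@[np.cos(th),np.sin(th)]; y=q@[-np.sin(th),np.cos(th)]
    for k in range(-110,115,6):
        m=(x>=k)&(x<k+6)
        if m.sum()>5: print(k+3,m.sum(),np.round(np.median(r[m,2]),1),np.round([y[m].min(),y[m].max()]))
E
```

```text
2.8 [557.49221273  45.35589988 227.82365823] [ 1.79991585e+02 -4.97622174e-02  1.51524398e+02] [-0.38549481  0.47030967 -0.01580081] 0.20948937660477723
10283 677
((555.7984008789062, 45.291297912597656), (205.14517211914062, 65.97643280029297), 60.86106872558594)
blue ((501.1636657714844, -52.74665069580078), (12.038971900939941, 68.30460357666016), 60.37746047973633) 64.34071605220925
((552.24560546875, 38.229461669921875), (220.77963256835938, 68.29269409179688), 60.685150146484375)
-101 217 66.4 [-30.  35.]
-95 301 69.0 [-30.  35.]
-89 307 71.9 [-30.  34.]
-83 322 74.9 [-30.  35.]
-77 325 77.9 [-30.  35.]
-71 331 80.9 [-30.  34.]
-65 346 83.9 [-31.  35.]
-59 233 85.4 [-30.  35.]
-47 265 67.4 [-30.  34.]
-41 324 71.7 [-31.  34.]
-35 338 76.4 [-30.  34.]
-29 349 80.9 [-31.  34.]
-23 367 85.5 [-30.  34.]
-17 350 89.9 [-29.  34.]
-11 254 93.3 [-19.  34.]
7 274 66.2 [-27.  34.]
13 310 68.8 [-25.  34.]
19 353 71.8 [-31.  33.]
25 381 74.6 [-32.  34.]
31 388 77.4 [-32.  34.]
37 407 80.4 [-32.  33.]
43 406 83.2 [-31.  33.]
49 191 85.1 [-30.  34.]
61 303 66.1 [-32.  33.]
67 385 68.7 [-32.  33.]
73 395 71.7 [-32.  32.]
79 413 74.5 [-33.  33.]
85 425 77.6 [-33.  33.]
91 437 80.4 [-32.  33.]
97 444 83.4 [-33.  33.]
103 142 85.1 [-32.  33.]
```

View pics/w.png

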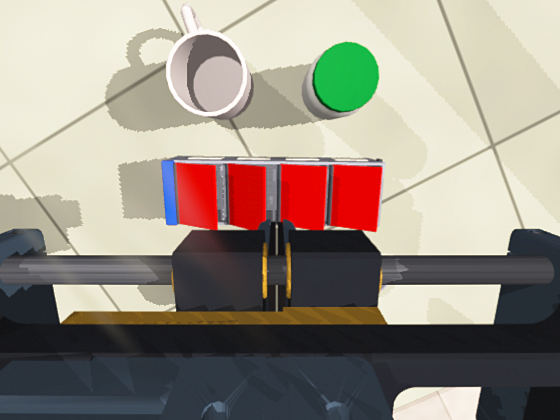

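{"op": "arm_command", "data": {
  "motion": [
    {"offset": [0,-0.024,0.04],"spin": 0},
    {"offset": [0,-0.024,0.04],"spin": 0},
    {"offset": [0,-0.024,0.038],"spin": 0},
    {"offset": [0,0,0],"spin": 0}
  ]
}}

```text
time_s: 3.35
ee_pos: [520.4, -17.9, 107.8]
ee_rot: [-179.8, -0.4, 151.5]
force: [-0.6, 0.9, -0.2]
gripper_width: 0.6
gripper_force: 0.0
```

{"op": "arm_command", "data": {
  "motion": [
    {"offset": [0,0,0.009],"spin": 0},
    {"offset": [0,0,0.008],"spin": 0},
    {"offset": [0,0,0.007],"spin": 0},
    {"offset": [0,0,0.004],"spin": 0},
    {"offset": [0,0,0],"spin": 0}
  ]
}}

```text
time_s: 3.98
ee_pos: [523.4, -18.2, 81.7]
ee_rot: [-180.0, -0.0, 151.5]
force: [-0.9, -0.2, 1.1]
gripper_width: 0.5
gripper_force: 0.0
```

{"op": "arm_command", "data": {
  "motion": [
    {"offset": [0,0,0.001],"spin": 0},
    {"offset": [0,0,0.001],"spin": 0},
    {"offset": [0,0,0],"spin": 0}
  ]
}}

```text
time_s: 4.35
ee_pos: [523.6, -18.4, 80.0]
ee_rot: [180.0, 0.0, 151.5]
force: [0.2, -0.3, 0.7]
gripper_width: 0.4
gripper_force: 0.0
```

{"op": "arm_command", "data": {
  "motion": [
    {"offset": [0,0,0.0008],"spin": 0},
    {"offset": [0,0,0.0007],"spin": 0},
    {"offset": [0,0,0],"spin": 0}
  ]
}}

```text
time_s: 4.72
ee_pos: [523.7, -18.3, 79.1]
ee_rot: [180.0, 0.0, 151.5]
force: [-1.8, 0.4, 6.4]
gripper_width: 0.2
gripper_force: 2.8
```

{"op": "arm_command", "data": {
  "motion": [
    {"offset": [0,0,-0.025],"spin": 0},
    {"offset": [0,0.01,-0.013],"spin": 0},
    {"offset": [0,0.022,0],"spin": 0},
    {"offset": [0,0.022,0],"spin": 0},
    {"offset": [0,0,0],"spin": 0}
  ]
}}

```text
time_s: 5.35
ee_pos: [550.0, 31.2, 115.5]
ee_rot: [-180.0, -0.1, 151.7]
force: [-0.4, 0.3, 0.4]
gripper_width: 0.4
gripper_force: 0.0
```

{"op": "arm_command", "data": {
  "motion": [
    {"offset": [0,0,0.012],"spin": 0},
    {"offset": [0,0,0.01],"spin": 0},
    {"offset": [0,0,0.008],"spin": 0},
    {"offset": [0,0,0.005],"spin": 0},
    {"offset": [0,0,0.001],"spin": 0}
  ]
}}

```text
time_s: 5.98
ee_pos: [549.0, 28.9, 80.0]
ee_rot: [-180.0, -0.0, 151.5]
force: [-0.5, -0.4, -0.3]
gripper_width: 0.1
gripper_force: 0.1
```

{"op": "arm_command", "data": {
  "motion": [
    {"offset": [0,0,0.001],"spin": 0},
    {"offset": [0,0,0.0005],"spin": 0},
    {"offset": [0,0,0.0005],"spin": 0},
    {"offset": [0,0,0],"spin": 0}
  ]
}}

```text
time_s: 6.48
ee_pos: [549.4, 29.1, 79.2]
ee_rot: [180.0, 0.0, 151.5]
force: [-2.2, -0.6, 5.7]
gripper_width: 0.5
gripper_force: 2.4
```

Lid 2 reached the same contact. Checking with the scene camera before going on.

{"op": "arm_command", "data": {
  "motion": [
    {"offset": [0,0,-0.025],"spin": 0},
    {"offset": [0,0.01,-0.013],"spin": 0},
    {"offset": [0,0.022,0],"spin": 0},
    {"offset": [0,0.022,0],"spin": 0},
    {"offset": [0,0,0],"spin": 0}
  ]
}}

```text
time_s: 7.1
ee_pos: [575.7, 78.7, 115.4]
ee_rot: [-180.0, -0.1, 151.7]
force: [0.1, 0.5, -0.1]
gripper_width: 0.4
gripper_force: 0.0
```

```bash
cat > chk.py <<'E'
from h import *
rs=[];bs=[]
for n in ['scene','side']:
    im,W=cloud(n); hsv=cv2.cvtColor(im,cv2.COLOR_BGR2HSV).astype(int);H,S=hsv[...,0],hsv[...,1]
    ok=(W[...,0]>480)&(W[...,0]<660)&(W[...,1]>-80)&(W[...,1]<190)&(W[...,2]>55)&(W[...,2]<110)
    rs.append(W[ok&((H<5)|(H>174))&(S>180)]); bs.append(W[ok&(H>105)&(H<130)&(S>150)&(W[...,2]>60)])
r=np.vstack(rs); print('blue',[b.mean(0).round(1) for b in bs])
th=np.deg2rad(61.3); x=(r[:,:2]-[557,45])@[np.cos(th),np.sin(th)]
for h in [-102,-48,6,60]:
    m=(x>h+3)&(x<h+48)
    print(h,m.sum(),'slope,z0',np.polyfit(x[m]-h,r[m,2],1).round(3) if m.sum()>5 else None)
E
python3 chk.py
```

```text
blue [array([491.3, -45. ,  65.1]), array([504.1, -53.4,  65.2])]
-102 855 slope,z0 [-3.0000e-03  6.5238e+01]
-48 774 slope,z0 [-3.0000e-03  6.5249e+01]
6 663 slope,z0 [ 0.449 67.173]
60 586 slope,z0 [ 0.442 67.437]
```

Lids 1 and 2 are flat, 3 and 4 still ajar, caddy unmoved.

{"op": "arm_command", "data": {
  "motion": [
    {"offset": [0,0,0.012],"spin": 0},
    {"offset": [0,0,0.01],"spin": 0},
    {"offset": [0,0,0.008],"spin": 0},
    {"offset": [0,0,0.005],"spin": 0},
    {"offset": [0,0,0.001],"spin": 0}
  ]
}}

```text
time_s: 7.82
ee_pos: [574.8, 76.5, 80.0]
ee_rot: [-180.0, -0.0, 151.5]
force: [-0.8, -0.6, 0.1]
gripper_width: 0.5
gripper_force: 0.2
```

{"op": "arm_command", "data": {
  "motion": [
    {"offset": [0,0,0.001],"spin": 0},
    {"offset": [0,0,0.0005],"spin": 0},
    {"offset": [0,0,0.0005],"spin": 0},
    {"offset": [0,0,0],"spin": 0}
  ]
}}

```text
time_s: 8.32
ee_pos: [575.1, 76.6, 79.2]
ee_rot: [180.0, 0.0, 151.5]
force: [-2.2, 0.2, 4.7]
gripper_width: 0.4
gripper_force: 2.7
```

{"op": "arm_command", "data": {
  "motion": [
    {"offset": [0,0,-0.025],"spin": 0},
    {"offset": [0,0.01,-0.013],"spin": 0},
    {"offset": [0,0.022,0],"spin": 0},
    {"offset": [0,0.022,0],"spin": 0},
    {"offset": [0,0,0],"spin": 0}
  ]
}}

```text
time_s: 8.95
ee_pos: [601.3, 126.2, 115.3]
ee_rot: [-180.0, -0.0, 151.7]
force: [0.4, 0.3, -0.1]
gripper_width: 0.6
gripper_force: 0.0
```

```bash
python3 chk.py
```

```text
blue [array([490.3, -44.9,  64.9]), array([503.2, -53. ,  65.3])]
-102 880 slope,z0 [-4.0000e-03  6.5269e+01]
-48 1139 slope,z0 [-5.0000e-03  6.5269e+01]
6 1016 slope,z0 [-4.0000e-03  6.5223e+01]
60 718 slope,z0 [ 0.45  67.223]
```

{"op": "arm_command", "data": {
  "motion": [
    {"offset": [0,0,0.012],"spin": 0},
    {"offset": [0,0,0.01],"spin": 0},
    {"offset": [0,0,0.008],"spin": 0},
    {"offset": [0,0,0.005],"spin": 0},
    {"offset": [0,0,0.001],"spin": 0}
  ]
}}

```text
time_s: 9.68
ee_pos: [600.6, 124.0, 80.0]
ee_rot: [-180.0, -0.0, 151.5]
force: [-0.5, -0.1, -0.7]
gripper_width: 0.4
gripper_force: 0.2
```

{"op": "arm_command", "data": {
  "motion": [
    {"offset": [0,0,0.001],"spin": 0},
    {"offset": [0,0,0.0005],"spin": 0},
    {"offset": [0,0,0.0005],"spin": 0},
    {"offset": [0,0,0],"spin": 0}
  ]
}}

```text
time_s: 10.18
ee_pos: [600.9, 124.1, 79.2]
ee_rot: [180.0, 0.0, 151.5]
force: [-2.1, -0.3, 5.4]
gripper_width: 0.0
gripper_force: 2.7
```

{"op": "arm_command", "data": {
  "motion": [
    {"offset": [0,0,-0.03],"spin": 0},
    {"offset": [0,0,-0.04],"spin": 0},
    {"offset": [0,0,-0.04],"spin": 0},
    {"offset": [0,0,0],"spin": 0},
    {"offset": [0,0,0],"spin": 0}
  ]
}}

```text
time_s: 10.8
ee_pos: [600.3, 124.1, 187.6]
ee_rot: [-180.0, -0.1, 151.5]
force: [-0.6, -0.3, -0.1]
gripper_width: 0.7
gripper_force: 0.0
```

```bash
python3 chk.py
```

```text
blue [array([491.7, -45.1,  65.4]), array([504.2, -53.5,  65.3])]
-102 706 slope,z0 [1.0000e-03 6.5183e+01]
-48 1181 slope,z0 [ 0.    65.096]
6 1425 slope,z0 [-5.0000e-03  6.5211e+01]
60 1676 slope,z0 [-7.0000e-03  6.5246e+01]
```

All four lids are flat and the hand is clear.

```bash
python3 -c "
from workcell import env
print(env.job_done())"
```

```text
the job is handed in; nothing more can be done
None
```

All four lids are pressed shut in order from the blue end, by a light press of about 5–6 N on each lid with the hand lifted in between rather than one continuous slide; the caddy did not visibly move, the hand ended clear, and the job is handed in (no verdict was returned).

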